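# Tap a seized microscope stage loose

## Robot

A 7-joint arm with a two-finger parallel gripper is mounted at the origin on the work surface. World frame = base frame: x ahead of the robot, y to its left, z up, the work surface at z = 0. Lengths are in m, angles in rad, forces in N, time in s.
With the tool pointing down it reaches from about 0.4 to 0.85 m from the base axis. Payload 4.5 kg.
Tool frame: the origin (TCP) lies at the centre of the arm's flange, where the gripper is bolted on; the fingertips stand r.tcp_to_tips ahead of it and the grasp point (between the pads) lies 147 mm ahead of it (r.tcp_to_tips is the distance from the TCP to the fingertips, in m); x points along the fingers, y is the direction in which the jaws open and shut, and the axes are right-handed (so a half turn about x gives the same grasp; the last joint's range is limited). The gripper opens to 88 mm and grips with 3 to 60 N. Pads are 18 mm wide; open, the fingers measure 123 mm over their backs; the gripper's body (75 mm by 187 mm) begins 45 mm behind the grasp point.
Start: joints at [1.245, 0.689, -0.195, 1.565, 0.157, 0.902, -0.215], TCP at [0.22, -0.585, 0.405] pointing down, gripper open.
Joint ranges: [-3.01, 3.01], [-0.46, 2.08], [-1.47, 1.51], [0.13, 2.56], [-1, 4.14], [0.04, 2.09], [-2.66, 2.66]. Speed limits (rad/s): [2.57, 2.57, 3.14, 3.14, 3.14, 3.14, 3.14].

## Interface

Orientations are given as a unit quaternion [x, y, z, w].
In Python, from plant import r, eyes gives the robot as it stands.
- The arm moves only by the tool carry_out, never from a script. Its argument "targets" is text: rows parted by semicolons, each of 5 numbers parted by spaces: the opening, from 0 (shut) to 1 (fully open), then the shift along the tool's x, y, z in mm, then the turn about the tool's x in rad. A call has 1 to 20 rows; each row shifts and turns the commanded pose from where the row before left it, along the tool's axes as they then stand; what a row does not reach is not made up. A row lasts 1/12 s, in which the tool goes at most 41.7 mm and 7.16 degrees, less where a joint would pass 70% of its speed; a pose out of reach is approached as far as the arm can. A call is refused whole if a number of a shift passes 41.7 or a number of a turn 0.125, either way. A call with a gripper value outside its range is refused whole. The fingers move at their own pace and stop on an object; "force" is the grip in N (left out, the last holds). Time passes only in rows, so rows that do not move let the fingers close. It gives the time, the measured TCP pose, the force and the opening at its end, in the units of the state.
- r.get_state(): the state, without advancing time (a new reading comes with each control period).
- eyes.snapshot(name): name is "scene" or "top" or "wrist"; returns (picture, depth): 420x560x3 uint8, blue, green, red; 420x560 float32, m along the optical axis (not along the pixel's ray), 0 where there is no reading.
- eyes.camera_params(name): a dict with "intrinsics" (3x3 intrinsics, pixels), "dist_coeffs" ([k1, k2, p1, p2, k3] as OpenCV has them; the pictures are not rectified), "rvec" (rotation vector, rad) and "tvec" (3), from world to camera coordinates, as OpenCV has them; the wrist camera has in their place "T_tool_cam" (4x4, takes a point from camera to tool coordinates, whose origin is the TCP and whose axes are the tool frame's). Camera axes: x right, y down, z forward; pixel columns grow to the right and rows downward; lengths in m; the calibration is good to about 2 mm. A picture is of the moment at which its call begins: read the wrist's pose just before it. camera_params takes no time and is no camera call.
- r.finish_job(): hands the job in, once; it reports no verdict.
The state is a dict: "clock": time; "q": joint angles; "qd": joint speeds; "joint_torque": joint torques, N m; "tool_pos": TCP position; "eef_rot": TCP orientation; "contact_force": force on the tool from outside, world axes, zero at the start; "moment": the same for the moment, N m; "opening": opening from 0.0 (shut) to 1.0 (fully open).
Only numpy, scipy, OpenCV 4.12 (cv2) and the standard library are available. Lean on these libraries where they do the work, as an engineer would, in place of code of your own. Each camera call takes 0.05 s, during which the arm holds its last target.

## Task

The stage of this stripped-down microscope has seized on its ways. Take the wooden mallet and walk the stage forward with light taps on the rear edge of its plate, alternately on the left ear and the right ear, until it lets go and the plate's rear edge stands 20 to 25 mm clear of the pillar, the stage still sitting flat on its bracket. Touch the stage and the microscope with the mallet only, disturb nothing else on the bench, and stand the mallet on its head on the rubber mat again.

Things in the scene. Friction and masses are not known exactly. Their poses are not given: they have to be found in the camera images.
- stand: fixed microscope stand: white base 261 x 156 mm, white pillar stub, black knobs and bracket; arm and head taken off. Origin on the bench; x points to the microscope's front (the way the stage comes off), y to its left. In this frame the pillar spans x -104 to -58, y -20 to 20, z to 161 mm; the knobs reach y +-57, z 99 mm; the base x -135 to 126 mm, z 38 mm
- pillar_front (a point): centre of the pillar's front face at the height of the stage plate; axes as the stand's
- stage: black stage, 0.33 kg: plate 150 mm wide (y), 120 mm deep (x), 10 mm thick, a low slide holder on top (to 28 mm above the plate's underside). Origin at the centre of the plate's underside, 140 mm above the bench; x forward, y left. Two runners under it straddle the bracket's ways with a little play. Pushed straight forward it resists with 8 N or more
- stage_rear (a point): middle of the plate's rear edge (mid-thickness, 145 mm above the bench), 60 mm behind the stage's origin; axes as the stage's. It starts about 8 mm in front of the pillar; some 10 mm further forward the stage lets go and then slides with 2 to 3 N, though it can still cock
- ear_left (a point): point to tap on the plate's rear face, 60 mm left of stage_rear; the edge is open from 20 to 75 mm off the middle. About 4 to 8 N here swing this ear 2 to 9 mm forward (how far varies) while the other side hardly moves; then it stops dead, and pressing harder only jams it: tap the other ear
- ear_right (a point): the same point on the right side, 60 mm to the right of stage_rear
- mallet_grip (a point): a point on the axis of the wooden mallet's upright handle, 88 mm above the underside of the head; the handle is 18 mm (x) by 22 mm (y) and runs from 44 to 128 mm above that underside. The mallet (0.18 kg) stands on its head, handle up: z runs up the handle, x along the head, towards a striking face
- mallet_head (a point): centre of the mallet's head, a block 80 mm long (x) between its two striking faces, 36 mm wide (y), 44 mm high (z), edges well rounded; it lies 22 mm above its underside; axes as mallet_grip's
- mat: black rubber mat, 200 mm (x) by 150 mm (y), 3 mm thick, lying on the bench to one side of the microscope; origin at the centre of its underside
- tray: fixed aluminium parts tray, 190 x 140 mm, 22 mm high, on the other side; origin at the centre of its underside
- slide_box: closed grey plastic slide box, 102 x 87 x 34 mm; leave it where it is
- eyepiece: black eyepiece standing on the bench, 34 mm across, 45 mm tall; leave it where it is
- objective_short: steel objective standing on the mat, 24 mm across, 34 mm tall; leave it where it is
- objective_long: steel objective standing in the metal tray, 24 mm across, 45 mm tall; leave it where it is
- screwdriver: screwdriver lying on the bench; leave it where it is
Things that resemble listed ones, but are neither listed nor needed, are in the scene too. Of the things shaped like the part that bears mallet_grip, the wooden one is meant.

How it is judged:
On the way, in this order (a step that is already met when the one before it is completed fails the run):
1. the mallet is lifted off the mat (height (world z) of mallet_head above 0.06 m), for 0.2 s.
2. the stage has come loose and stands clear of the pillar (x of stage_rear in the frame of pillar_front between 0.018 and 0.032 m), for 0.2 s.
At the end, for the whole second after the job is handed in: The plate's rear edge is 18 to 32 mm in front of the pillar, the stage sits flat and at rest on the bracket, and the mallet stands on its head, upright, with the head's centre over the mat; nothing else has been moved (all of step 2 and angle between stage's own z axis and vertical below 0.04 rad and height (world z) of stage_rear between 0.141 and 0.149 m and x of mallet_head in the frame of mat between -0.1 and 0.1 m and y of mallet_head in the frame of mat between -0.075 and 0.075 m and height (world z) of mallet_head between 0.02 and 0.03 m and angle between mallet_grip's own z axis and vertical below 0.1 rad and linear speed of stage below 0.02 m/s); the robot touches nothing.
It fails at once if a tap on the stage is too hard (over 20 N) (contact force between mallet and stage above 20 N).
It fails at once if the gripper or arm touches the stage or the microscope (contact force between any of the fingers, the arm and stage above 0.5 N or contact force between any of the fingers, the arm and stand above 0.5 N).
It fails at once if the mallet knocks hard against the rest of the microscope (over 20 N) (contact force between mallet and stand above 20 N).
It fails at once if the stage is knocked off its ways (angle between stage's own z axis and vertical above 0.15 rad or height (world z) of stage_rear below 0.12 m).
It fails at once if another thing on the bench is moved by more than 20 mm (distance of any of slide_box, eyepiece, objective_short, objective_long, screwdriver from where it was at the start of the episode above 0.02 m).
It also fails if it takes over 72 s, if anything falls off the work surface, if the arm or the gripper's body presses on something with over 40 N, if the wrist force passes 120 N, or if a joint passes its speed limit or range.

## Working session

There is one attempt and no reset: what is moved stays moved. The work goes in short steps, Python scripts to look and compute and a tool call to move; the robot and the scene stay as the last step left them, time stands still between calls to the robot, and variables do not carry over. Pictures are saved under pics/ and viewed, and the job is handed in when it is done.

Besides the shell and the picture viewer there is one more tool, called after "Call:" as a command line: name --argument value ..., lists and objects as JSON in quotes. carry_out: Moves the arm, as the interface text tells. Its arguments: {"type":"object","properties":{"targets":{"type":"string"},"force":{"type":"number"}},"required":["targets"]}

```bash
ls; mkdir -p pics; python3 - <<'E'
from plant import r,eyes
import cv2,json,numpy as np
s=r.get_state();print({k:np.round(v,4).tolist() for k,v in s.items()}); print(r.tcp_to_tips)
for n in("scene","top","wrist"):
    p,d=eyes.snapshot(n);cv2.imwrite(f"pics/{n}0.png",p);np.save(f"pics/{n}0.npy",d);c=eyes.camera_params(n);print(n,{k:np.round(v,4).tolist() for k,v in c.items()})
E
```

```text
pics
{'clock': 0.0, 'q': [1.2448, 0.69, -0.1945, 1.5664, 0.1573, 0.9025, -0.2151], 'qd': [0.0005, -0.0001, 0.0006, 0.0009, -0.0009, -0.001, 0.0016], 'joint_torque': [0.0007, -52.7563, -1.2666, -15.3426, -0.0526, 0.0063, 0.0002], 'tool_pos': [0.2199, -0.5847, 0.4039], 'eef_rot': [-0.6955, -0.1272, 0.6959, -0.1259], 'contact_force': [-0.5207, -0.317, -0.4079], 'moment': [-0.0004, -0.0148, 0.0112], 'opening': 0.998}
0.166
scene {'intrinsics': [[544.707, 0.0, 266.8187], [0.0, 544.707, 209.2936], [0.0, 0.0, 1.0]], 'dist_coeffs': [-0.0858, 0.0, 0.0, 0.0, 0.0], 'rvec': [0.8398, 2.4632, -1.1739], 'tvec': [0.414, -0.0623, 1.4673]}
top {'intrinsics': [[517.9385, 0.0, 279.7133], [0.0, 517.9385, 206.2858], [0.0, 0.0, 1.0]], 'dist_coeffs': [0.0557, 0.0, 0.0, 0.0, 0.0], 'rvec': [2.104, -2.1258, 0.1862], 'tvec': [-0.0539, 0.4767, 1.3025]}
wrist {'intrinsics': [[298.0547, 0.0, 279.5057], [0.0, 298.0547, 213.7461], [0.0, 0.0, 1.0]], 'dist_coeffs': [-0.0574, 0.0, 0.0, 0.0, 0.0], 'T_tool_cam': [[0.0001, -0.2866, 0.958, 0.0196], [1.0, 0.0003, 0.0, -0.0002], [-0.0003, 0.958, 0.2866, -0.0745], [0.0, 0.0, 0.0, 1.0]]}
```

View pics/scene0.png

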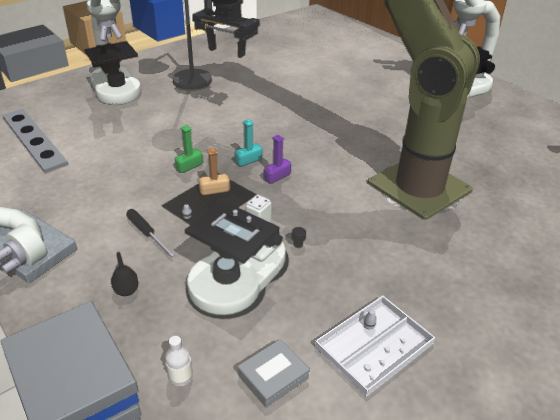

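View pics/top0.png

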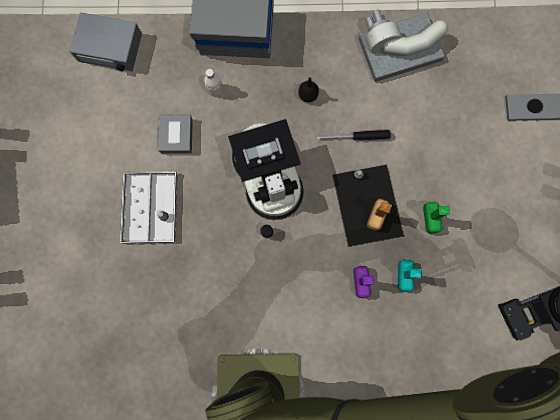

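View pics/wrist0.png

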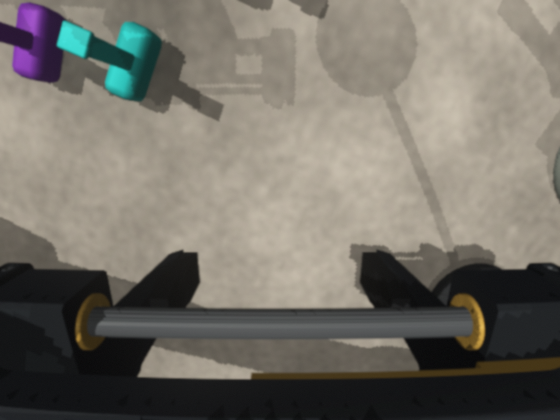

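Candidates for the mallet in the top view are wooden (378,214), green (434,217), teal (408,275) and purple (363,282). I choose the wooden one, which stands on the black mat with its head along the image's near-vertical direction. The stage plate is at (264,150), with the pillar at (275,187) on its robot side. Next I measure them.

```bash
cat > h.py <<'E'
import numpy as np,cv2
from scipy.spatial.transform import Rotation as R
from plant import r,eyes
def cam(n,st=None):
    c=eyes.camera_params(n);K=np.array(c['intrinsics']);D=np.array(c['dist_coeffs'])
    if n=='wrist':
        st=st or r.get_state();T=np.eye(4);T[:3,:3]=R.from_quat(st['eef_rot']).as_matrix();T[:3,3]=st['tool_pos']
        W=T@np.array(c['T_tool_cam'])
    else:
        M=np.eye(4);M[:3,:3]=cv2.Rodrigues(np.array(c['rvec']))[0];M[:3,3]=np.ravel(c['tvec']);W=np.linalg.inv(M)
    return K,D,W
def rays(uv,C):
    K,D,W=C;p=cv2.undistortPoints(np.float64(uv).reshape(-1,1,2),K,D)[:,0]
    return np.c_[p,np.ones(len(p))]@W[:3,:3].T,W[:3,3]
def onplane(uv,z,C):
    d,o=rays(uv,C);return o+d*((z-o[2])/d[:,2])[:,None]
def cloud(d,C):
    v,u=np.mgrid[:d.shape[0],:d.shape[1]]
    q,o=rays(np.c_[u.ravel(),v.ravel()],C)
    P=(o+q*d.reshape(-1,1)).reshape(*d.shape,3);P[d<=0]=np.nan;return P
def rect(P):
    return cv2.minAreaRect(np.float32(P[:,:2]*1000))
E
python3 - <<'E'
from h import *
p=cv2.imread('pics/top0.png');d=np.load('pics/top0.npy');C=cam('top');P=cloud(d,C)
print('toolx',R.from_quat(r.get_state()['eef_rot']).as_matrix().round(4).tolist())
hsv=cv2.cvtColor(p,cv2.COLOR_BGR2HSV)
m=(hsv[...,1]>110)&(hsv[...,0]>8)&(hsv[...,0]<22);m[:,:330]=0;m[:,410:]=0;m[:180]=0;m[250:]=0
Q=P[m];print(m.sum(),np.nanmin(Q,0),np.nanmax(Q,0))
z=Q[:,2]
for a,b in((.04,.052),(.12,.14)):
    S=Q[(z>a)&(z<b)];print(a,len(S),S.mean(0),rect(S))
g=P[30:260,100:460].reshape(-1,3)
# regions
def reg(n,u0,u1,v0,v1,za,zb):
    X=P[v0:v1,u0:u1].reshape(-1,3);X=X[(X[:,2]>za)&(X[:,2]<zb)];print(n,len(X),X[:,2].mean().round(4),rect(X))
reg('plate',220,305,115,190,.142,.156)
reg('pillar',255,295,165,210,.157,.170)
reg('slidebox',150,200,105,160,.025,.045)
reg('tray',110,185,165,250,.015,.03)
reg('bench',420,480,330,350,-.02,.02)
mm=(hsv[...,2]<60);mm[:,:330]=0;mm[:,410:]=0;mm[:155]=0;mm[255:]=0
reg2=onplane(np.argwhere(mm)[:,::-1],.003,C);print('mat',rect(reg2))
cv2.imwrite('pics/crop.png',cv2.resize(p[100:260,220:420],None,fx=4,fy=4,interpolation=2)[:600])
E
```

```text
toolx [[-0.0006, 0.3522, -0.9359], [0.0013, -0.9359, -0.3522], [-1.0, -0.0014, 0.0001]]
485 [ 0.41457213 -0.35568244 -0.0018813 ] [ 0.5018159  -0.28546902  0.13577674]
0.04 218 [ 0.44767086 -0.30747379  0.04539466] ((453.34674072265625, -312.53369140625), (33.870460510253906, 78.96786499023438), 67.76871490478516)
0.12 96 [ 0.45457777 -0.31358814  0.13024459] ((454.6603698730469, -313.8992004394531), (25.683727264404297, 21.615018844604492), 63.14501190185547)
plate 2765 0.1498 ((575.5526733398438, -28.611419677734375), (169.4445037841797, 149.96127319335938), 16.89692497253418)
pillar 223 0.1604 ((527.6734619140625, -39.390716552734375), (85.7901840209961, 40.643253326416016), 27.385778427124023)
slidebox 1207 0.0336 ((685.4642333984375, 224.7030487060547), (107.02662658691406, 87.7137680053711), 0.4231990575790405)
tray 514 0.0205 ((484.7552795410156, 290.53912353515625), (190.84417724609375, 143.61004638671875), 0.2723827362060547)
bench 1197 -0.0002 ((136.73802185058594, -484.54315185546875), (152.3356475830078, 47.095069885253906), 89.9538803100586)
mat ((486.1104736328125, -293.2034606933594), (201.9661865234375, 150.95489501953125), 10.96009349822998)
```

View pics/crop.png

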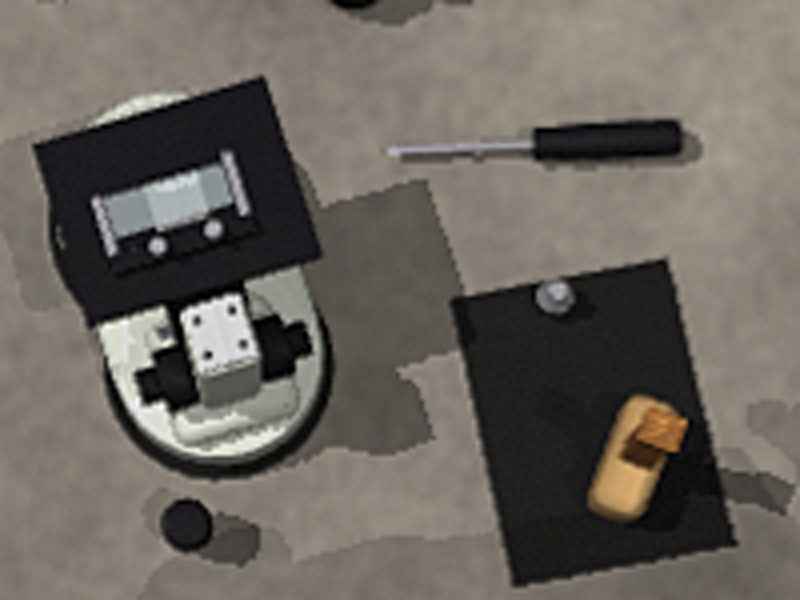

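```bash
cat >> h.py <<'E'
def line(pts):
    vx,vy,x,y=cv2.fitLine(np.float32(pts),cv2.DIST_HUBER,0,.001,.001).ravel();return np.array([x,y]),np.array([vx,vy])
def measure(p,d,C,verbose=True):
    """plate + pillar from top image"""
    P=cloud(d,C);Z=P[...,2]
    out={}
    m=np.zeros(Z.shape,np.uint8);m[100:195,215:315]=1
    g=p.max(2)
    a=((Z>.143)&(Z<.157)&(g<70)&(m>0)).astype(np.uint8)
    n,l,s,c=cv2.connectedComponentsWithStats(a,connectivity=4);k=1+np.argmax(s[1:,4])
    cs,_=cv2.findContours((l==k).astype(np.uint8),cv2.RETR_EXTERNAL,cv2.CHAIN_APPROX_NONE)
    ct=cs[0][:,0,:];out['ct']=ct
    w=onplane(ct,.150,C)[:,:2]
    out['w']=w;out['rect']=cv2.minAreaRect(np.float32(w*1000))
    b=((Z>.155)&(Z<.168)&(m+0>0)&(g>150)).astype(np.uint8);b[:165]=0
    m2=np.zeros_like(b);m2[165:205,255:295]=1;b*=m2
    n,l,s,c=cv2.connectedComponentsWithStats(b,connectivity=4);k=1+np.argmax(s[1:,4])
    vv,uu=np.nonzero(l==k);out['pil']=cv2.minAreaRect(np.float32(onplane(np.c_[uu,vv],.161,C)[:,:2]*1000));out['pilmask']=l==k
    return out
E
python3 - <<'E'
from h import *
p=cv2.imread('pics/top0.png');d=np.load('pics/top0.npy');C=cam('top')
o=measure(p,d,C);print(o['rect'],cv2.boxPoints(o['rect']).round(1).tolist());print(o['pil'],cv2.boxPoints(o['pil']).round(1).tolist())
for k,t in((0,o['rect']),(1,o['pil'])):pass
q=p.copy();q[o['ct'][:,1],o['ct'][:,0]]=(0,0,255);q[o['pilmask']]=(0,255,0)
cv2.imwrite('pics/m.png',cv2.resize(q[110:215,215:320],None,fx=5,fy=5,interpolation=0))
E
```

```text
((596.9189453125, -22.2977294921875), (121.40592193603516, 149.78453063964844), 16.46990203857422) [[517.5, 32.29999923706055], [559.9000244140625, -111.30000305175781], [676.4000244140625, -76.9000015258789], [633.9000244140625, 66.69999694824219]]
((509.2403259277344, -48.19989013671875), (42.59624099731445, 36.56396484375), 15.28640079498291) [[483.8999938964844, -36.20000076293945], [493.5, -71.5], [534.5999755859375, -60.20000076293945], [525.0, -24.899999618530273]]
```

View pics/m.png

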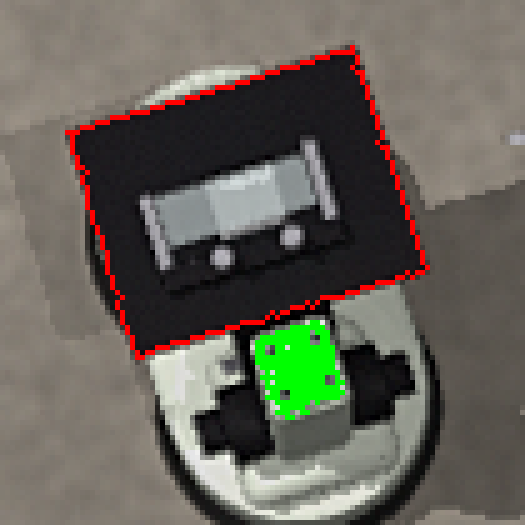

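Plate centre is (0.597, -0.022) with yaw 16.5°. Its rear edge is about 8.4 mm from the pillar, which agrees with the description. The mallet is at (0.454, -0.3135) with its head axis at -22°. I move above the mallet and turn so the jaws lie along the head axis.

Call:
carry_out --targets "1 0 -14.3 -26.2 0;1 0 -14.3 -26.2 0;1 0 -14.3 -26.2 0;1 0 -14.3 -26.2 0;1 0 -14.3 -26.2 0;1 0 -14.3 -26.2 0;1 0 -14.3 -26.2 0;1 0 -14.3 -26.2 0;1 0 -14.3 -26.2 0;1 0 -14.3 -26.2 0;1 0 -14.3 -26.2 0;1 0 -14.3 -26.2 0;1 0 0 0 -0.118;1 0 0 0 -0.118;1 0 0 0 -0.118;1 0 0 0 -0.118;1 0 0 0 -0.118;1 0 0 0 -0.118;1 0 0 0 -0.118;1 0 0 0 0" --force 50

```text
clock: 1.82
tool_pos: [0.4536, -0.3138, 0.4044]
eef_rot: [-0.586, -0.396, 0.586, -0.396]
contact_force: [0.5, 0.3, -0.4]
opening: 0.996
```

```bash
cat >> h.py <<'E'
def pose():
    s=r.get_state();M=R.from_quat(s['eef_rot']).as_matrix();yaw=np.degrees(np.arctan2(M[1,1],M[0,1]))
    print('t',round(s['clock'],2),'pos',np.round(s['tool_pos'],4),'yaw',yaw.round(2),'F',np.round(s['contact_force'],2),'op',round(s['opening'],3),'toolx',M[:,0].round(4),'q',np.round(s['q'],2));return s,M
def rel(tgt,M,pos):
    return (np.array(tgt)-pos)@M*1000
E
python3 - <<'E'
from h import *
s,M=pose();print(rel([.454,-.3135,.222],M,s['tool_pos']))
p,d=eyes.snapshot('wrist');cv2.imwrite('pics/w1.png',p)
C=cam('wrist',s);P=cloud(d,C)
hsv=cv2.cvtColor(p,cv2.COLOR_BGR2HSV)
m=(hsv[...,1]>90)&(hsv[...,0]>8)&(hsv[...,0]<22)
Q=P[m]
for a,b in((.035,.055),(.115,.145)):
    S=Q[(Q[:,2]>a)&(Q[:,2]<b)]
    if len(S)>5: print(a,len(S),S.mean(0).round(4),rect(S))
E
```

```text
t 1.82 pos [ 0.4536 -0.3138  0.4044] yaw -21.9 F [ 0.5   0.34 -0.38] op 0.996 toolx [-4.e-04  6.e-04 -1.e+00] q [ 0.77  0.61 -0.41  1.78  0.32  0.81 -0.18]
[182.41050522   0.32249182  -0.37535544]
0.035 685 [ 0.459  -0.312   0.0433] ((454.755126953125, -314.40948486328125), (36.02485275268555, 79.94098663330078), 68.45740509033203)
0.115 666 [ 0.4549 -0.3137  0.1308] ((454.707763671875, -314.59771728515625), (26.076988220214844, 21.753982543945312), 68.85887145996094)
```

View pics/w1.png

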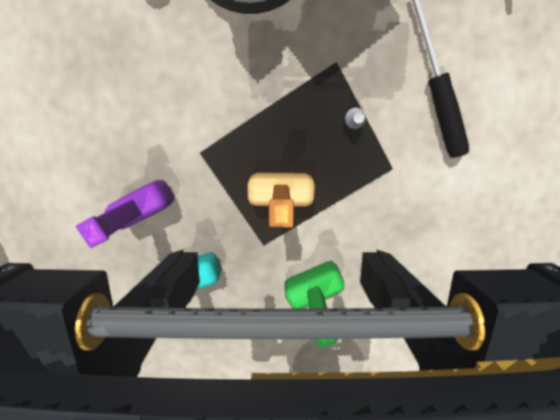

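The wrist view confirms the wooden mallet below: head at (281,190), handle top at (281,212). It is centred under the jaws. I descend and grip.

Call:
carry_out --targets "1 20 1.2 0 -0.008;1 26 0 0 0;1 26 0 0 0;1 26 0 0 0;1 26 0 0 0;1 26 0 0 0;1 20 0 0 0;1 12 0 0 0;1 0 0 0 0;0 0 0 0 0;0 0 0 0 0;0 0 0 0 0;0 0 0 0 0;0 0 0 0 0;0 0 0 0 0;0 0 0 0 0;0 0 0 0 0;0 0 0 0 0" --force 55

```text
clock: 3.37
tool_pos: [0.455, -0.3142, 0.2228]
eef_rot: [0.585, 0.397, -0.585, 0.397]
contact_force: [0.1, -0.4, -0.2]
opening: 0.343
```

```bash
python3 - <<'E'
from h import *
s,M=pose()
p,d=eyes.snapshot('wrist');cv2.imwrite('pics/w2.png',p)
E
```

```text
t 3.37 pos [ 0.455  -0.3142  0.2228] yaw -21.6 F [ 0.11 -0.44 -0.2 ] op 0.343 toolx [ 1.e-04 -1.e-04 -1.e+00] q [ 0.66  0.88 -0.24  1.91  0.48  0.41 -0.32]
```

View pics/w2.png

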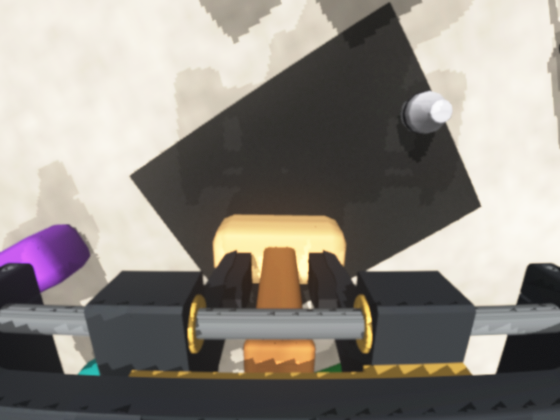

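Gripping continues (opening was still closing), then I lift.

Call:
carry_out --targets "0 0 0 0 0;0 0 0 0 0;0 0 0 0 0;0 0 0 0 0;0 0 0 0 0;0 0 0 0 0;0 -10 0 0 0;0 -20 0 0 0;0 -25 0 0 0;0 -25 0 0 0;0 -25 0 0 0;0 -25 0 0 0;0 -10 0 0 0;0 0 0 0 0"

```text
clock: 4.58
tool_pos: [0.4556, -0.3144, 0.3653]
eef_rot: [0.586, 0.396, -0.584, 0.399]
contact_force: [0.3, 0.5, -2.4]
opening: 0.199
```

```bash
python3 - <<'E'
from h import *
s,M=pose()
p,d=eyes.snapshot('wrist');cv2.imwrite('pics/w3.png',p)
f=np.array([np.cos(.2875),np.sin(.2875)])
t=np.array([.518,-.1082])-.025*f
print(t,rel([*t,.3408],M,s['tool_pos']))
E
```

```text
t 4.58 pos [ 0.4556 -0.3144  0.3653] yaw -21.62 F [ 0.29  0.54 -2.39] op 0.199 toolx [ 0.0045 -0.0027 -1.    ] q [ 0.75  0.67 -0.39  1.82  0.36  0.72 -0.21]
[ 0.49402611 -0.11528889] [  24.13590666  -37.77175626 -199.27172248]
```

View pics/w3.png

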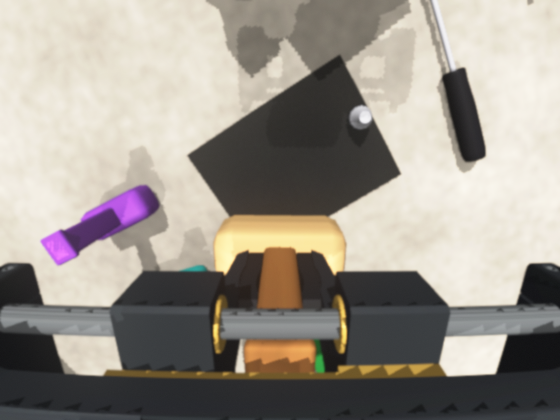

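Call:
carry_out --targets "0 0 0 0 -0.111;0 0 0 0 -0.111;0 0 0 0 -0.111;0 0 0 0 -0.111;0 0 0 0 -0.111;0 0 0 0 -0.11;0 0 11.6 -22.5 0;0 0 11.6 -22.5 0;0 0 11.6 -22.5 0;0 0 11.6 -22.5 0;0 0 11.6 -22.5 0;0 0 11.6 -22.5 0;0 0 11.6 -22.5 0;0 0 11.6 -22.5 0;0 12 0 0 0;0 12 0 0 0;0 0 0 0 0;0 0 0 0 0"

```text
clock: 6.13
tool_pos: [0.4922, -0.1152, 0.3371]
eef_rot: [0.422, 0.568, -0.424, 0.565]
contact_force: [-0.3, 0.2, -1.5]
opening: 0.197
```

```bash
cat >> h.py <<'E'
f0=np.array([np.cos(.2875),np.sin(.2875)]);l0=np.array([-f0[1],f0[0]]);PF=np.array([.5313,-.0417])
def st(name,show=True):
    s,M=pose()
    p,d=eyes.snapshot('top');C=cam('top')
    t=np.array(s['tool_pos'][:2])-PF;print('mallet rel pillarfront f,l mm',(t@f0*1000).round(1),(t@l0*1000).round(1))
    try:
        P=cloud(d,C);Z=P[...,2];a=((Z>.143)&(Z<.157)&(p.max(2)<70));a[:90]=0;a[195:]=0;a[:,:215]=0;a[:,315:]=0
        # rear-edge: per lateral bin, min forward coordinate of plate pixels
        W=onplane(np.argwhere(a)[:,::-1],.150,C)[:,:2]-PF;F=W@f0*1000;L=W@l0*1000
        for side,(lo,hi) in dict(L=(25,68),mid=(-15,15),R=(-68,-25)).items():
            pts=[]
            for b in np.arange(lo,hi,3):
                k=(L>=b)&(L<b+3)
                if k.sum()>5:pts.append(( b+1.5,F[k].min()))
            fr=[F[(L>=b)&(L<b+3)].max() for b in np.arange(lo,hi,3) if ((L>=b)&(L<b+3)).sum()>5]
            print(side,'rear',np.median([q[1] for q in pts]).round(1) if pts else None,'front',np.median(fr).round(1) if fr else None)
    except Exception as e: print('err',e)
    if show: cv2.imwrite(f'pics/{name}.png',np.hstack([cv2.resize(p[100:230,210:330],(390,422),interpolation=1),cv2.resize(eyes.snapshot('scene')[0][150:290,150:310],(480,420))[:, :400] if 1 else 0][:1]))
E
python3 -c "
from h import *
st('t1')
p,d=eyes.snapshot('scene');cv2.imwrite('pics/s1.png',cv2.resize(p[130:320,150:330],None,fx=3,fy=3))"
```

```text
t 6.13 pos [ 0.4922 -0.1152  0.3371] yaw 16.51 F [-0.34  0.17 -1.48] op 0.197 toolx [-4.2e-03  4.0e-04 -1.0e+00] q [ 0.45  0.68 -0.51  1.98  0.55  0.63 -0.13]
mallet rel pillarfront f,l mm -58.4 -59.4
L rear 9.9 front 127.5
mid rear 9.3 front 127.5
R rear 100.7 front 127.5
```

View pics/s1.png

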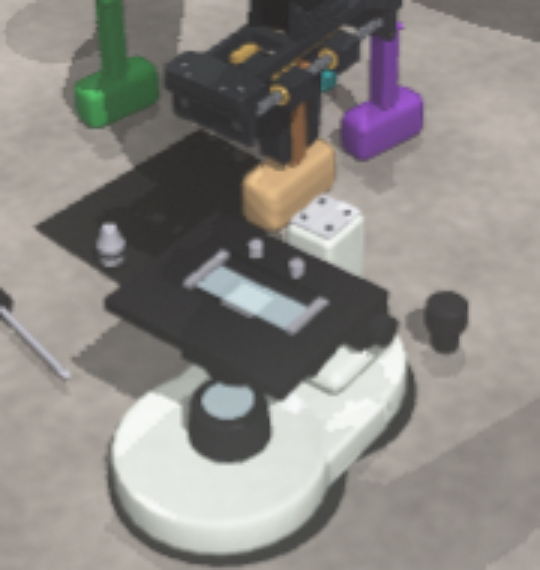

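View pics/t1.png

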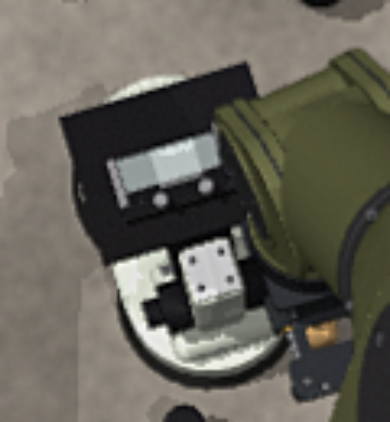

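Mallet is behind the right ear with its face about 27 mm short of the edge. I approach gently.

Call:
carry_out --targets "0 -4 0 0 0;0 0 5 0 0;0 0 5 0 0;0 0 5 0 0;0 0 4 0 0;0 0 2 0 0;0 0 1 0 0;0 0 1 0 0;0 0 1 0 0;0 0 1 0 0"

```text
clock: 7.12
tool_pos: [0.5168, -0.1081, 0.3427]
eef_rot: [0.423, 0.567, -0.423, 0.566]
contact_force: [-0.3, 0.3, -2.0]
opening: 0.199
```

```bash
python3 -c "
from h import *
st('t2',False)"
```

```text
t 7.12 pos [ 0.5168 -0.1081  0.3427] yaw 16.5 F [-0.26  0.27 -1.98] op 0.199 toolx [-4.e-04 -2.e-04 -1.e+00] q [ 0.43  0.69 -0.52  1.91  0.53  0.68 -0.12]
mallet rel pillarfront f,l mm -32.8 -59.6
L rear 9.9 front 127.7
mid rear 8.6 front 127.5
R rear 10.4 front 127.3
```

Call:
carry_out --targets "0 0 0.7 0 0;0 0 0.7 0 0;0 0 0.7 0 0;0 0 0.7 0 0"

```text
clock: 7.5
tool_pos: [0.519, -0.1075, 0.3426]
eef_rot: [0.423, 0.567, -0.424, 0.566]
contact_force: [-2.6, -0.1, 0.2]
opening: 0.202
```

```bash
python3 -c "
from h import *
st('t2',False)"
```

```text
t 7.5 pos [ 0.519  -0.1075  0.3426] yaw 16.49 F [-2.57 -0.15  0.22] op 0.202 toolx [-1.8e-03 -8.0e-04 -1.0e+00] q [ 0.43  0.7  -0.52  1.9   0.53  0.68 -0.12]
mallet rel pillarfront f,l mm -30.4 -59.6
L rear 9.9 front 127.5
mid rear 8.6 front 127.5
R rear 9.4 front 127.5
```

Call:
carry_out --targets "0 0 0.7 0 0;0 0 0.7 0 0;0 0 0.7 0 0"

```text
clock: 7.8
tool_pos: [0.5203, -0.1074, 0.3424]
eef_rot: [0.422, 0.567, -0.425, 0.566]
contact_force: [-5.7, -2.0, 1.9]
opening: 0.198
```

```bash
python3 -c "
from h import *
st('t2',False)"
```

```text
t 7.8 pos [ 0.5203 -0.1074  0.3424] yaw 16.46 F [-5.71 -1.98  1.94] op 0.198 toolx [-0.0041 -0.0018 -1.    ] q [ 0.43  0.7  -0.52  1.9   0.53  0.69 -0.12]
mallet rel pillarfront f,l mm -29.2 -59.9
L rear 9.2 front 127.4
mid rear 8.8 front 127.8
R rear 9.2 front 127.7
```

Call:
carry_out --targets "0 0 0.8 0 0;0 0 0.8 0 0;0 0 0.8 0 0"

```text
clock: 8.1
tool_pos: [0.5222, -0.107, 0.3424]
eef_rot: [0.422, 0.567, -0.425, 0.565]
contact_force: [-6.8, -2.2, 2.7]
opening: 0.198
```

```bash
python3 -c "
from h import *
st('t2',False)"
```

```text
t 8.1 pos [ 0.5222 -0.107   0.3424] yaw 16.44 F [-6.83 -2.16  2.68] op 0.198 toolx [-0.0052 -0.0026 -1.    ] q [ 0.43  0.7  -0.52  1.89  0.53  0.69 -0.12]
mallet rel pillarfront f,l mm -27.2 -60.1
L rear 8.7 front 126.8
mid rear 8.6 front 128.7
R rear 10.1 front 129.8
```

Call:
carry_out --targets "0 0 0.8 0 0;0 0 0.8 0 0;0 0 0.8 0 0"

```text
clock: 8.4
tool_pos: [0.5237, -0.1068, 0.3422]
eef_rot: [0.421, 0.568, -0.426, 0.565]
contact_force: [-10.3, -3.0, 6.0]
opening: 0.201
```

```bash
python3 -c "
from h import *
st('t2',False)"
```

```text
t 8.4 pos [ 0.5237 -0.1068  0.3422] yaw 16.42 F [-10.3   -3.05   5.99] op 0.201 toolx [-0.0079 -0.0037 -1.    ] q [ 0.42  0.7  -0.52  1.89  0.53  0.7  -0.12]
mallet rel pillarfront f,l mm -25.7 -60.3
L rear 8.9 front 126.7
mid rear 9.8 front 128.7
R rear 11.6 front 129.5
```

Right ear swung about 3 to 4 mm, then the force rose to 10.7 N, so I stop. I go over the pillar to the left ear.

Call:
carry_out --targets "0 0 -8 0 0;0 0 -12 0 0;0 -18 0 0 0;0 -22 0 0 0;0 -15 0 -10 0;0 0 0 -25 0;0 0 0 -25 0;0 0 0 -25 0;0 0 0 -25 0;0 8 0 -10 0;0 22 0 0 0;0 20 0 0 0;0 5 0 0 0;0 0 0 0 0"

```text
clock: 9.62
tool_pos: [0.4729, 0.0044, 0.3419]
eef_rot: [0.423, 0.567, -0.423, 0.566]
contact_force: [0.4, -0.8, -0.8]
opening: 0.2
```

```bash
python3 -c "
from h import *
st('t3')
p,d=eyes.snapshot('scene');cv2.imwrite('pics/s3.png',cv2.resize(p[130:320,150:330],None,fx=3,fy=3))"
```

```text
t 9.62 pos [0.4729 0.0044 0.3419] yaw 16.55 F [ 0.37 -0.81 -0.83] op 0.2 toolx [-1.3e-03  6.0e-04 -1.0e+00] q [ 0.2   0.64 -0.49  2.07  0.55  0.57 -0.39]
mallet rel pillarfront f,l mm -43.0 60.8
L rear None front None
mid rear 96.6 front 128.8
R rear 56.5 front 130.3
```

View pics/t3.png

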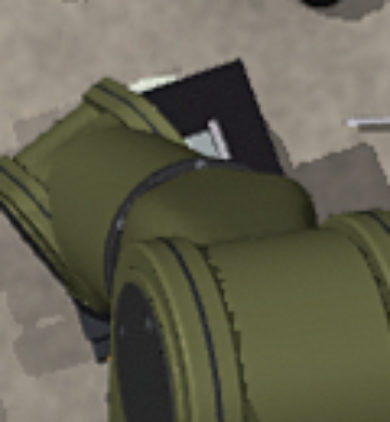

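View pics/s3.png

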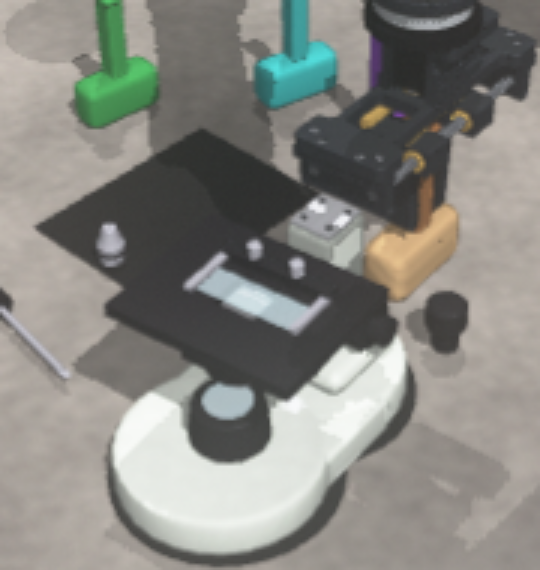

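```bash
cat >> h.py <<'E'
def sc(save=None):
    p,d=eyes.snapshot('scene');C=cam('scene');P=cloud(d,C)
    a=(np.abs(P[...,2]-.150)<.005)
    a[:170]=0;a[285:]=0;a[:,:170]=0;a[:,295:]=0
    W=onplane(np.argwhere(a)[:,::-1],.150,C)[:,:2]-PF;F=W@f0*1000;L=W@l0*1000
    b=np.arange(-66,67,3.);fr=np.array([F[(L>=x-1.5)&(L<x+1.5)].max() if ((L>=x-1.5)&(L<x+1.5)).sum()>5 else np.nan for x in b])
    k=~np.isnan(fr)&(fr>110);c=np.polyfit(b[k],fr[k],1)
    print('scene front at L60 %.1f mid %.1f R60 %.1f  slope deg %.2f'%(np.polyval(c,60),c[1],np.polyval(c,-60),np.degrees(np.arctan(c[0]))),'Lmax %.1f Lmin %.1f'%(np.percentile(L,99.5),np.percentile(L,.5)),k.sum())
    if save:cv2.imwrite(f'pics/{save}.png',cv2.resize(p[130:320,150:330],None,fx=3,fy=3))
E
python3 - <<'E'
import h,numpy as np,cv2
h.sc()
# baseline on initial
p=cv2.imread('pics/scene0.png');d=np.load('pics/scene0.npy')
class E:
    camera_params=staticmethod(h.eyes.camera_params)
    snapshot=staticmethod(lambda n:(p,d))
h.eyes=E;h.sc()
E
```

```text
scene front at L60 131.3 mid 133.7 R60 136.1  slope deg -2.32 Lmax 78.4 Lmin -73.7 45
scene front at L60 131.4 mid 132.3 R60 133.2  slope deg -0.82 Lmax 76.2 Lmin -75.0 45
```

Call:
carry_out --targets "0 0 4 0 0;0 0 3 0 0;0 0 1.5 0 0;0 0 0.8 0 0;0 0 0.8 0 0"

```text
clock: 10.23
tool_pos: [0.4826, 0.0069, 0.3428]
eef_rot: [0.423, 0.567, -0.423, 0.567]
contact_force: [-1.6, -0.1, -1.6]
opening: 0.199
```

```bash
python3 -c "
from h import *
pose();sc()"
```

```text
t 10.23 pos [0.4826 0.0069 0.3428] yaw 16.5 F [-1.58 -0.09 -1.64] op 0.199 toolx [-1.e-04 -1.e-04 -1.e+00] q [ 0.2   0.64 -0.49  2.04  0.54  0.59 -0.38]
scene front at L60 131.1 mid 133.7 R60 136.2  slope deg -2.46 Lmax 78.6 Lmin -73.6 45
```

Contact on the left ear. I push lightly.

Call:
carry_out --targets "0 0 0.8 0 0;0 0 0.8 0 0;0 0 0.8 0 0;0 0 0.8 0 0"

```text
clock: 10.62
tool_pos: [0.4844, 0.0077, 0.3424]
eef_rot: [0.422, 0.567, -0.424, 0.566]
contact_force: [-6.7, -0.1, 1.1]
opening: 0.198
```

```bash
python3 -c "
from h import *
pose();sc()"
```

```text
t 10.62 pos [0.4844 0.0077 0.3424] yaw 16.52 F [-6.72 -0.09  1.1 ] op 0.198 toolx [-0.0035 -0.0012 -1.    ] q [ 0.2   0.65 -0.5   2.03  0.54  0.59 -0.38]
scene front at L60 132.9 mid 133.9 R60 134.9  slope deg -0.99 Lmax 78.1 Lmin -74.1 45
```

Call:
carry_out --targets "0 0 0.8 0 0;0 0 0.8 0 0;0 0 0.8 0 0"

```text
clock: 10.92
tool_pos: [0.4863, 0.0084, 0.3423]
eef_rot: [0.421, 0.568, -0.424, 0.566]
contact_force: [-7.0, 0.8, 2.2]
opening: 0.199
```

```bash
python3 -c "
from h import *
pose();sc()"
```

```text
t 10.92 pos [0.4863 0.0084 0.3423] yaw 16.54 F [-7.05  0.83  2.22] op 0.199 toolx [-0.0048 -0.0014 -1.    ] q [ 0.2   0.65 -0.5   2.03  0.54  0.6  -0.38]
scene front at L60 133.6 mid 134.0 R60 134.4  slope deg -0.42 Lmax 77.8 Lmin -74.9 45
```

Call:
carry_out --targets "0 0 0.8 0 0;0 0 0.8 0 0;0 0 0.8 0 0"

```text
clock: 11.22
tool_pos: [0.4883, 0.0092, 0.3422]
eef_rot: [0.421, 0.568, -0.424, 0.565]
contact_force: [-7.2, 1.1, 2.4]
opening: 0.2
```

```bash
python3 -c "
from h import *
pose();sc()"
```

```text
t 11.22 pos [0.4883 0.0092 0.3422] yaw 16.54 F [-7.22  1.07  2.44] op 0.2 toolx [-0.0055 -0.0014 -1.    ] q [ 0.2   0.65 -0.5   2.02  0.54  0.6  -0.38]
scene front at L60 135.9 mid 134.9 R60 133.9  slope deg 0.92 Lmax 77.3 Lmin -75.9 45
```

Call:
carry_out --targets "0 0 0.8 0 0;0 0 0.8 0 0;0 0 0.8 0 0"

```text
clock: 11.52
tool_pos: [0.4895, 0.0097, 0.342]
eef_rot: [0.42, 0.569, -0.426, 0.565]
contact_force: [-11.0, -0.5, 4.3]
opening: 0.196
```

```bash
python3 -c "
from h import *
pose();sc()"
```

```text
t 11.52 pos [0.4895 0.0097 0.342 ] yaw 16.53 F [-11.    -0.46   4.3 ] op 0.196 toolx [-0.0089 -0.0027 -1.    ] q [ 0.2   0.65 -0.5   2.02  0.53  0.61 -0.38]
scene front at L60 135.9 mid 135.1 R60 134.3  slope deg 0.75 Lmax 77.6 Lmin -76.3 45
```

Left ear moved about 6 mm and stopped at 11 N. Back to the right ear.

Call:
carry_out --targets "0 0 -8 0 0;0 0 -10 0 0;0 -18 0 0 0;0 -22 0 0 0;0 -15 0 10 0;0 0 0 25 0;0 0 0 25 0;0 0 0 25 0;0 0 0 25 0;0 8 0 10 0;0 22 0 0 0;0 20 0 0 0;0 5 0 0 0;0 0 4 0 0;0 0 2 0 0;0 0 1 0 0;0 0 0.8 0 0;0 0 0.8 0 0"

```text
clock: 13.07
tool_pos: [0.518, -0.1076, 0.3436]
eef_rot: [0.423, 0.566, -0.423, 0.567]
contact_force: [-1.4, -0.3, -2.4]
opening: 0.202
```

```bash
python3 -c "
from h import *
st('',False);sc()"
```

```text
t 13.07 pos [ 0.518  -0.1076  0.3436] yaw 16.51 F [-1.4  -0.34 -2.43] op 0.202 toolx [ 1.8e-03 -2.0e-04 -1.0e+00] q [ 0.43  0.69 -0.52  1.91  0.53  0.68 -0.13]
mallet rel pillarfront f,l mm -31.4 -59.5
L rear 13.0 front 131.3
mid rear 11.2 front 130.5
R rear 12.0 front 129.5
scene front at L60 136.2 mid 134.9 R60 133.7  slope deg 1.21 Lmax 75.2 Lmin -76.2 45
```

Call:
carry_out --targets "0 0 0.8 0 0;0 0 0.8 0 0;0 0 0.8 0 0;0 0 0.8 0 0;0 0 0.8 0 0"

```text
clock: 13.58
tool_pos: [0.5208, -0.1071, 0.3426]
eef_rot: [0.422, 0.567, -0.424, 0.566]
contact_force: [-2.7, -1.1, 0.6]
opening: 0.198
```

```bash
python3 -c "
from h import *
st('',False);sc()"
```

```text
t 13.58 pos [ 0.5208 -0.1071  0.3426] yaw 16.48 F [-2.71 -1.11  0.56] op 0.198 toolx [-0.0023 -0.001  -1.    ] q [ 0.43  0.7  -0.52  1.9   0.53  0.69 -0.12]
mallet rel pillarfront f,l mm -28.6 -59.7
L rear 13.0 front 131.0
mid rear 11.4 front 130.5
R rear 11.3 front 130.3
scene front at L60 135.7 mid 134.9 R60 134.1  slope deg 0.77 Lmax 75.5 Lmin -75.9 45
```

Call:
carry_out --targets "0 0 0.8 0 0;0 0 0.8 0 0;0 0 0.8 0 0;0 0 0.8 0 0"

```text
clock: 14.02
tool_pos: [0.5231, -0.1067, 0.3424]
eef_rot: [0.422, 0.567, -0.425, 0.566]
contact_force: [-5.6, -2.4, 2.2]
opening: 0.199
```

```bash
python3 -c "
from h import *
st('',False);sc()"
```

```text
t 14.02 pos [ 0.5231 -0.1067  0.3424] yaw 16.45 F [-5.57 -2.37  2.23] op 0.199 toolx [-0.0046 -0.0023 -1.    ] q [ 0.43  0.7  -0.52  1.89  0.53  0.69 -0.12]
mallet rel pillarfront f,l mm -26.3 -60.0
L rear 12.7 front 129.9
mid rear 11.6 front 130.7
R rear 12.2 front 130.8
scene front at L60 134.6 mid 135.8 R60 137.1  slope deg -1.21 Lmax 76.7 Lmin -74.7 45
```

Call:
carry_out --targets "0 0 0.8 0 0;0 0 0.8 0 0;0 0 0.8 0 0"

```text
clock: 14.37
tool_pos: [0.5253, -0.1063, 0.3424]
eef_rot: [0.422, 0.567, -0.425, 0.565]
contact_force: [-6.3, -2.8, 3.8]
opening: 0.2
```

```bash
python3 -c "
from h import *
st('',False);sc()"
```

```text
t 14.37 pos [ 0.5253 -0.1063  0.3424] yaw 16.43 F [-6.28 -2.76  3.77] op 0.2 toolx [-0.005  -0.0027 -1.    ] q [ 0.43  0.7  -0.52  1.89  0.53  0.7  -0.12]
mallet rel pillarfront f,l mm -24.1 -60.2
L rear 11.8 front 129.7
mid rear 12.3 front 131.0
R rear 13.7 front 132.2
scene front at L60 133.3 mid 136.3 R60 139.3  slope deg -2.88 Lmax 78.6 Lmin -74.2 45
```

Call:
carry_out --targets "0 0 0.8 0 0;0 0 0.8 0 0;0 0 0.8 0 0"

```text
clock: 14.72
tool_pos: [0.5265, -0.106, 0.3422]
eef_rot: [0.421, 0.568, -0.426, 0.565]
contact_force: [-10.5, -4.2, 6.2]
opening: 0.201
```

```bash
python3 -c "
from h import *
st('',False);sc()"
```

```text
t 14.72 pos [ 0.5265 -0.106   0.3422] yaw 16.41 F [-10.5   -4.24   6.21] op 0.201 toolx [-0.0085 -0.004  -1.    ] q [ 0.42  0.71 -0.52  1.88  0.53  0.71 -0.12]
mallet rel pillarfront f,l mm -22.8 -60.3
L rear 11.5 front 129.7
mid rear 12.6 front 131.6
R rear 14.4 front 132.7
scene front at L60 133.8 mid 136.4 R60 139.0  slope deg -2.47 Lmax 78.2 Lmin -73.9 45
```

Stopped again at 11 N, with mid clearance about 12 mm. Left ear next.

Call:
carry_out --targets "0 0 -9 0 0;0 0 -13 0 0;0 -18 0 0 0;0 -22 0 0 0;0 -15 0 -10 0;0 0 0 -25 0;0 0 0 -25 0;0 0 0 -25 0;0 0 0 -25 0;0 8 0 -10 0;0 22 0 0 0;0 20 0 0 0;0 5 0 0 0;0 0 4 0 0;0 0 3 0 0;0 0 2 0 0;0 0 0.8 0 0;0 0 0.8 0 0"

```text
clock: 16.32
tool_pos: [0.4846, 0.0074, 0.3435]
eef_rot: [0.424, 0.566, -0.423, 0.567]
contact_force: [-0.3, -0.5, -2.1]
opening: 0.199
```

```bash
python3 -c "
from h import *
st('',False);sc()"
```

```text
t 16.32 pos [0.4846 0.0074 0.3435] yaw 16.48 F [-0.34 -0.51 -2.12] op 0.199 toolx [ 2.e-03  3.e-04 -1.e+00] q [ 0.2   0.64 -0.5   2.03  0.54  0.59 -0.38]
mallet rel pillarfront f,l mm -30.8 60.3
L rear None front None
mid rear 107.7 front 131.6
R rear 70.1 front 133.3
scene front at L60 133.9 mid 136.4 R60 139.0  slope deg -2.43 Lmax 78.7 Lmin -73.7 45
```

Call:
carry_out --targets "0 0 0.8 0 0;0 0 0.8 0 0;0 0 0.8 0 0;0 0 0.8 0 0;0 0 0.8 0 0;0 0 0.8 0 0"

```text
clock: 16.92
tool_pos: [0.4875, 0.0086, 0.3424]
eef_rot: [0.422, 0.567, -0.424, 0.566]
contact_force: [-5.8, 0.2, 1.9]
opening: 0.199
```

```bash
python3 -c "
from h import *
pose();sc()"
```

```text
t 16.92 pos [0.4875 0.0086 0.3424] yaw 16.52 F [-5.76  0.16  1.93] op 0.199 toolx [-0.0037 -0.0014 -1.    ] q [ 0.2   0.65 -0.5   2.02  0.54  0.6  -0.38]
scene front at L60 135.2 mid 136.6 R60 138.1  slope deg -1.41 Lmax 78.2 Lmin -74.2 45
```

Call:
carry_out --targets "0 0 0.8 0 0;0 0 0.8 0 0;0 0 0.8 0 0;0 0 0.8 0 0"

```text
clock: 17.3
tool_pos: [0.4901, 0.0096, 0.3423]
eef_rot: [0.421, 0.568, -0.424, 0.566]
contact_force: [-6.7, 0.3, 2.6]
opening: 0.203
```

```bash
python3 -c "
from h import *
pose();sc()"
```

```text
t 17.3 pos [0.4901 0.0096 0.3423] yaw 16.53 F [-6.74  0.29  2.56] op 0.203 toolx [-0.0048 -0.0014 -1.    ] q [ 0.2   0.65 -0.5   2.02  0.54  0.61 -0.38]
scene front at L60 137.6 mid 137.3 R60 136.9  slope deg 0.33 Lmax 77.7 Lmin -75.5 45
```

Call:
carry_out --targets "0 0 0.8 0 0;0 0 0.8 0 0;0 0 0.8 0 0"

```text
clock: 17.6
tool_pos: [0.4918, 0.0103, 0.3422]
eef_rot: [0.421, 0.568, -0.425, 0.565]
contact_force: [-9.1, 0.2, 3.7]
opening: 0.197
```

```bash
python3 -c "
from h import *
pose();sc()"
```

```text
t 17.6 pos [0.4918 0.0103 0.3422] yaw 16.53 F [-9.08  0.16  3.69] op 0.197 toolx [-0.0066 -0.0019 -1.    ] q [ 0.2   0.66 -0.5   2.01  0.54  0.61 -0.38]
scene front at L60 138.9 mid 137.7 R60 136.5  slope deg 1.19 Lmax 77.8 Lmin -76.3 45
```

Call:
carry_out --targets "0 0 -8 0 0;0 0 -10 0 0;0 -18 0 0 0;0 -22 0 0 0;0 -15 0 10 0;0 0 0 25 0;0 0 0 25 0;0 0 0 25 0;0 0 0 25 0;0 8 0 10 0;0 22 0 0 0;0 20 0 0 0;0 5 0 0 0;0 0 4 0 0;0 0 2 0 0;0 0 1 0 0;0 0 0.8 0 0;0 0 0.8 0 0;0 0 0.8 0 0;0 0 0.8 0 0"

```text
clock: 19.32
tool_pos: [0.5208, -0.1069, 0.3431]
eef_rot: [0.423, 0.566, -0.423, 0.567]
contact_force: [-0.5, 0.8, -1.9]
opening: 0.202
```

```bash
python3 -c "
from h import *
st('',False);sc()"
```

```text
t 19.32 pos [ 0.5208 -0.1069  0.3431] yaw 16.5 F [-0.51  0.81 -1.93] op 0.202 toolx [ 7.e-04 -3.e-04 -1.e+00] q [ 0.43  0.7  -0.53  1.9   0.54  0.69 -0.13]
mallet rel pillarfront f,l mm -28.6 -59.6
L rear 16.3 front 134.1
mid rear 14.3 front 133.2
R rear 14.4 front 132.7
scene front at L60 138.9 mid 137.8 R60 136.7  slope deg 1.03 Lmax 75.6 Lmin -76.1 45
```

Call:
carry_out --targets "0 0 0.8 0 0;0 0 0.8 0 0;0 0 0.8 0 0;0 0 0.8 0 0;0 0 0.8 0 0;0 0 0.8 0 0"

```text
clock: 19.92
tool_pos: [0.5243, -0.1061, 0.3425]
eef_rot: [0.422, 0.567, -0.424, 0.566]
contact_force: [-5.0, -2.2, 1.8]
opening: 0.201
```

```bash
python3 -c "
from h import *
st('',False);sc()"
```

```text
t 19.92 pos [ 0.5243 -0.1061  0.3425] yaw 16.47 F [-4.95 -2.21  1.77] op 0.201 toolx [-0.0035 -0.0016 -1.    ] q [ 0.43  0.7  -0.53  1.89  0.53  0.7  -0.13]
mallet rel pillarfront f,l mm -25.0 -59.8
L rear 15.4 front 133.2
mid rear 14.3 front 133.2
R rear 14.1 front 133.3
scene front at L60 138.4 mid 138.2 R60 138.0  slope deg 0.16 Lmax 75.5 Lmin -75.6 45
```

Call:
carry_out --targets "0 0 0.8 0 0;0 0 0.8 0 0;0 0 0.8 0 0;0 0 0.8 0 0"

```text
clock: 20.35
tool_pos: [0.5267, -0.1057, 0.3423]
eef_rot: [0.421, 0.567, -0.425, 0.565]
contact_force: [-5.8, -2.9, 2.9]
opening: 0.198
```

```bash
python3 -c "
from h import *
st('',False);sc()"
```

```text
t 20.35 pos [ 0.5267 -0.1057  0.3423] yaw 16.44 F [-5.83 -2.92  2.85] op 0.198 toolx [-0.0055 -0.0025 -1.    ] q [ 0.43  0.71 -0.53  1.88  0.53  0.7  -0.13]
mallet rel pillarfront f,l mm -22.6 -60.0
L rear 14.9 front 132.9
mid rear 14.7 front 133.7
R rear 15.4 front 134.7
scene front at L60 137.8 mid 139.0 R60 140.1  slope deg -1.06 Lmax 77.0 Lmin -74.5 45
```

Call:
carry_out --targets "0 0 0.8 0 0;0 0 0.8 0 0;0 0 0.8 0 0"

```text
clock: 20.7
tool_pos: [0.5288, -0.1052, 0.3423]
eef_rot: [0.421, 0.567, -0.426, 0.565]
contact_force: [-7.9, -3.7, 2.7]
opening: 0.203
```

```bash
python3 -c "
from h import *
st('',False);sc()"
```

```text
t 20.7 pos [ 0.5288 -0.1052  0.3423] yaw 16.43 F [-7.93 -3.68  2.74] op 0.203 toolx [-0.0062 -0.0031 -1.    ] q [ 0.42  0.71 -0.53  1.88  0.53  0.71 -0.13]
mallet rel pillarfront f,l mm -20.4 -60.2
L rear 14.4 front 132.6
mid rear 15.0 front 134.3
R rear 17.8 front 135.9
scene front at L60 137.2 mid 139.5 R60 141.7  slope deg -2.12 Lmax 78.8 Lmin -74.0 45
```

Call:
carry_out --targets "0 0 -9 0 0;0 0 -11 0 0;0 -18 0 0 0;0 -22 0 0 0;0 -15 0 -10 0;0 0 0 -25 0;0 0 0 -25 0;0 0 0 -25 0;0 0 0 -25 0;0 8 0 -10 0;0 22 0 0 0;0 20 0 0 0;0 5 0 0 0;0 0 4 0 0;0 0 3 0 0;0 0 2 0 0;0 0 0.8 0 0;0 0 0.8 0 0;0 0 0.8 0 0"

```text
clock: 22.38
tool_pos: [0.4884, 0.0085, 0.3432]
eef_rot: [0.423, 0.566, -0.423, 0.567]
contact_force: [-1.6, 0.1, -1.5]
opening: 0.198
```

```bash
python3 -c "
from h import *
pose();sc('s5')"
```

```text
t 22.38 pos [0.4884 0.0085 0.3432] yaw 16.48 F [-1.58  0.07 -1.5 ] op 0.198 toolx [ 7.e-04 -2.e-04 -1.e+00] q [ 0.2   0.65 -0.5   2.02  0.54  0.6  -0.39]
scene front at L60 137.6 mid 139.6 R60 141.6  slope deg -1.92 Lmax 78.6 Lmin -73.7 45
```

Call:
carry_out --targets "0 0 0.8 0 0;0 0 0.8 0 0;0 0 0.8 0 0;0 0 0.8 0 0;0 0 0.8 0 0;0 0 0.8 0 0"

```text
clock: 22.93
tool_pos: [0.4915, 0.0098, 0.3424]
eef_rot: [0.422, 0.568, -0.424, 0.566]
contact_force: [-5.6, -0.0, 2.4]
opening: 0.195
```

```bash
python3 -c "
from h import *
pose();sc('s6')"
```

```text
t 22.93 pos [0.4915 0.0098 0.3424] yaw 16.52 F [-5.63 -0.03  2.36] op 0.195 toolx [-0.0042 -0.0016 -1.    ] q [ 0.2   0.66 -0.51  2.01  0.54  0.61 -0.38]
scene front at L60 139.4 mid 139.8 R60 140.3  slope deg -0.41 Lmax 78.3 Lmin -74.6 45
```

Call:
carry_out --targets "0 0 0.8 0 0;0 0 0.8 0 0;0 0 0.8 0 0;0 0 0.8 0 0"

```text
clock: 23.32
tool_pos: [0.4942, 0.0108, 0.3423]
eef_rot: [0.421, 0.568, -0.424, 0.566]
contact_force: [-6.3, 1.7, 2.4]
opening: 0.2
```

```bash
python3 -c "
from h import *
pose();sc('s6')"
```

```text
t 23.32 pos [0.4942 0.0108 0.3423] yaw 16.53 F [-6.33  1.7   2.39] op 0.2 toolx [-0.0051 -0.0015 -1.    ] q [ 0.2   0.66 -0.51  2.    0.54  0.62 -0.38]
scene front at L60 141.9 mid 140.5 R60 139.1  slope deg 1.34 Lmax 77.8 Lmin -76.3 45
```

Call:
carry_out --targets "0 0 0.8 0 0;0 0 0.8 0 0"

```text
clock: 23.53
tool_pos: [0.495, 0.0111, 0.3421]
eef_rot: [0.421, 0.568, -0.425, 0.565]
contact_force: [-9.7, -0.9, 3.2]
opening: 0.197
```

```bash
python3 -c "
from h import *
pose();sc('s6')"
```

```text
t 23.53 pos [0.495  0.0111 0.3421] yaw 16.52 F [-9.73 -0.92  3.16] op 0.197 toolx [-0.0076 -0.0024 -1.    ] q [ 0.2   0.66 -0.51  2.    0.54  0.62 -0.38]
scene front at L60 142.0 mid 140.6 R60 139.2  slope deg 1.34 Lmax 77.9 Lmin -76.3 45
```

Stopped, with clearance about 16.7 mm. Right ear again.

Call:
carry_out --targets "0 0 -8 0 0;0 0 -10 0 0;0 -18 0 0 0;0 -22 0 0 0;0 -15 0 10 0;0 0 0 25 0;0 0 0 25 0;0 0 0 25 0;0 0 0 25 0;0 8 0 10 0;0 22 0 0 0;0 20 0 0 0;0 5 0 0 0;0 0 4 0 0;0 0 2 0 0;0 0 1 0 0;0 0 0.8 0 0;0 0 0.8 0 0;0 0 0.8 0 0;0 0 0.8 0 0"

```text
clock: 25.25
tool_pos: [0.5243, -0.1059, 0.3431]
eef_rot: [0.423, 0.566, -0.423, 0.567]
contact_force: [0.4, -0.1, -2.2]
opening: 0.199
```

Call:
carry_out --targets "0 0 0.8 0 0;0 0 0.8 0 0;0 0 0.8 0 0"

```text
clock: 25.5
tool_pos: [0.5259, -0.1055, 0.3426]
eef_rot: [0.423, 0.567, -0.424, 0.566]
contact_force: [-2.4, -1.0, 0.3]
opening: 0.203
```

```bash
python3 -c "
from h import *
st('',False);sc()"
```

```text
t 25.5 pos [ 0.5259 -0.1055  0.3426] yaw 16.48 F [-2.42 -1.03  0.27] op 0.203 toolx [-1.8e-03 -8.0e-04 -1.0e+00] q [ 0.43  0.71 -0.53  1.88  0.54  0.7  -0.13]
mallet rel pillarfront f,l mm -23.2 -59.7
L rear 18.7 front 136.6
mid rear 17.2 front 135.6
R rear 16.5 front 135.7
scene front at L60 141.5 mid 140.7 R60 139.8  slope deg 0.84 Lmax 75.1 Lmin -76.0 45
```

Call:
carry_out --targets "0 0 0.8 0 0;0 0 0.8 0 0;0 0 0.8 0 0;0 0 0.6 0 0"

```text
clock: 25.93
tool_pos: [0.528, -0.1052, 0.3424]
eef_rot: [0.422, 0.567, -0.425, 0.566]
contact_force: [-5.0, -2.1, 2.5]
opening: 0.201
```

```bash
python3 -c "
from h import *
st('',False);sc()"
```

```text
t 25.93 pos [ 0.528  -0.1052  0.3424] yaw 16.46 F [-5.03 -2.08  2.54] op 0.201 toolx [-0.0045 -0.0021 -1.    ] q [ 0.43  0.71 -0.53  1.88  0.54  0.71 -0.13]
mallet rel pillarfront f,l mm -21.2 -59.9
L rear 18.3 front 136.3
mid rear 16.8 front 136.6
R rear 18.0 front 135.7
scene front at L60 140.6 mid 141.2 R60 141.7  slope deg -0.53 Lmax 76.0 Lmin -75.2 45
```

Call:
carry_out --targets "0 0 0.7 0 0;0 0 0.7 0 0;0 0 0.7 0 0"

```text
clock: 26.28
tool_pos: [0.5298, -0.1048, 0.3424]
eef_rot: [0.422, 0.567, -0.425, 0.566]
contact_force: [-5.9, -2.9, 2.0]
opening: 0.2
```

```bash
python3 -c "
from h import *
st('',False);sc()"
```

```text
t 26.28 pos [ 0.5298 -0.1048  0.3424] yaw 16.45 F [-5.93 -2.95  2.  ] op 0.2 toolx [-0.0049 -0.0025 -1.    ] q [ 0.43  0.71 -0.53  1.87  0.54  0.71 -0.13]
mallet rel pillarfront f,l mm -19.3 -60.1
L rear 18.0 front 135.8
mid rear 18.6 front 137.2
R rear 19.2 front 138.0
scene front at L60 140.6 mid 141.8 R60 142.9  slope deg -1.12 Lmax 78.0 Lmin -74.4 45
```

Call:
carry_out --targets "0 0 0.7 0 0;0 0 0.7 0 0"

```text
clock: 26.55
tool_pos: [0.5313, -0.1045, 0.3424]
eef_rot: [0.422, 0.567, -0.425, 0.566]
contact_force: [-6.8, -3.2, 3.4]
opening: 0.2
```

```bash
python3 -c "
from h import *
st('',False);sc()"
```

```text
t 26.55 pos [ 0.5313 -0.1045  0.3424] yaw 16.44 F [-6.76 -3.17  3.35] op 0.2 toolx [-0.0046 -0.0025 -1.    ] q [ 0.42  0.71 -0.53  1.87  0.53  0.71 -0.13]
mallet rel pillarfront f,l mm -17.8 -60.2
L rear 17.5 front 135.7
mid rear 19.5 front 137.4
R rear 20.1 front 138.5
scene front at L60 139.7 mid 142.3 R60 144.8  slope deg -2.40 Lmax 78.5 Lmin -74.0 45
```

Cocked to its limit at about 18.4 mm. Left ear next.

Call:
carry_out --targets "0 0 -9 0 0;0 0 -11 0 0;0 -18 0 0 0;0 -22 0 0 0;0 -15 0 -10 0;0 0 0 -25 0;0 0 0 -25 0;0 0 0 -25 0;0 0 0 -25 0;0 8 0 -10 0;0 22 0 0 0;0 20 0 0 0;0 5 0 0 0;0 0 4 0 0;0 0 3 0 0;0 0 2 0 0;0 0 0.8 0 0;0 0 0.8 0 0;0 0 0.8 0 0"

```text
clock: 28.23
tool_pos: [0.4906, 0.0092, 0.3432]
eef_rot: [0.423, 0.566, -0.423, 0.567]
contact_force: [-1.2, 1.2, -2.1]
opening: 0.199
```

Call:
carry_out --targets "0 0 0.7 0 0;0 0 0.7 0 0;0 0 0.7 0 0"

```text
clock: 28.48
tool_pos: [0.4918, 0.0096, 0.3427]
eef_rot: [0.423, 0.567, -0.424, 0.566]
contact_force: [-1.7, -0.8, -0.5]
opening: 0.203
```

```bash
python3 -c "
from h import *
pose();sc('s6')"
```

```text
t 28.48 pos [0.4918 0.0096 0.3427] yaw 16.5 F [-1.75 -0.8  -0.53] op 0.203 toolx [-1.6e-03 -8.0e-04 -1.0e+00] q [ 0.2   0.66 -0.51  2.01  0.55  0.61 -0.39]
scene front at L60 140.3 mid 142.6 R60 144.9  slope deg -2.17 Lmax 78.7 Lmin -73.8 45
```

Call:
carry_out --targets "0 0 0.7 0 0;0 0 0.7 0 0;0 0 0.7 0 0"

```text
clock: 28.78
tool_pos: [0.493, 0.0102, 0.3424]
eef_rot: [0.422, 0.567, -0.424, 0.566]
contact_force: [-5.7, -0.8, 3.6]
opening: 0.201
```

```bash
python3 -c "
from h import *
pose();sc('s6')"
```

```text
t 28.78 pos [0.493  0.0102 0.3424] yaw 16.51 F [-5.7  -0.83  3.58] op 0.201 toolx [-0.004  -0.0016 -1.    ] q [ 0.2   0.66 -0.51  2.01  0.54  0.62 -0.38]
scene front at L60 140.5 mid 142.5 R60 144.5  slope deg -1.88 Lmax 78.8 Lmin -74.0 45
```

Call:
carry_out --targets "0 0 0.7 0 0;0 0 0.7 0 0;0 0 0.7 0 0"

```text
clock: 29.08
tool_pos: [0.4952, 0.011, 0.3424]
eef_rot: [0.422, 0.567, -0.424, 0.566]
contact_force: [-4.3, 0.0, 0.0]
opening: 0.199
```

```bash
python3 -c "
from h import *
pose();sc('s6')"
```

```text
t 29.08 pos [0.4952 0.011  0.3424] yaw 16.53 F [-4.28  0.01  0.03] op 0.199 toolx [-3.2e-03 -9.0e-04 -1.0e+00] q [ 0.2   0.66 -0.51  2.    0.54  0.62 -0.38]
scene front at L60 143.1 mid 143.4 R60 143.6  slope deg -0.20 Lmax 78.1 Lmin -74.8 45
```

Call:
carry_out --targets "0 0 0.7 0 0;0 0 0.7 0 0;0 0 0.7 0 0"

```text
clock: 29.38
tool_pos: [0.4974, 0.0116, 0.3424]
eef_rot: [0.422, 0.567, -0.424, 0.566]
contact_force: [-7.3, -0.2, 1.9]
opening: 0.199
```

```bash
python3 -c "
from h import *
pose();sc('s6')"
```

```text
t 29.38 pos [0.4974 0.0116 0.3424] yaw 16.51 F [-7.27 -0.17  1.91] op 0.199 toolx [-3.2e-03 -9.0e-04 -1.0e+00] q [ 0.2   0.66 -0.51  2.    0.54  0.62 -0.38]
scene front at L60 144.9 mid 144.1 R60 143.3  slope deg 0.75 Lmax 77.8 Lmin -76.3 45
```

Clearance is now about 20 mm. One more light nudge on the right ear should centre it in the window.

Call:
carry_out --targets "0 0 -8 0 0;0 0 -10 0 0;0 -18 0 0 0;0 -22 0 0 0;0 -15 0 10 0;0 0 0 25 0;0 0 0 25 0;0 0 0 25 0;0 0 0 25 0;0 8 0 10 0;0 22 0 0 0;0 20 0 0 0;0 5 0 0 0;0 0 4 0 0;0 0 2 0 0;0 0 1 0 0;0 0 0.8 0 0;0 0 0.8 0 0;0 0 0.8 0 0;0 0 0.8 0 0"

```text
clock: 31.1
tool_pos: [0.5251, -0.1057, 0.3431]
eef_rot: [0.423, 0.566, -0.423, 0.567]
contact_force: [-0.8, -0.2, -1.9]
opening: 0.196
```

Call:
carry_out --targets "0 0 0.7 0 0;0 0 0.7 0 0;0 0 0.7 0 0"

```text
clock: 31.35
tool_pos: [0.527, -0.1051, 0.3427]
eef_rot: [0.423, 0.567, -0.423, 0.567]
contact_force: [-0.6, 0.2, -2.4]
opening: 0.199
```

```bash
python3 -c "
from h import *
st('',False);sc()"
```

```text
t 31.35 pos [ 0.527  -0.1051  0.3427] yaw 16.5 F [-0.6   0.21 -2.41] op 0.199 toolx [-0.e+00 -1.e-04 -1.e+00] q [ 0.43  0.71 -0.54  1.88  0.54  0.7  -0.13]
mallet rel pillarfront f,l mm -22.0 -59.6
L rear 22.8 front 140.9
mid rear 20.6 front 139.7
R rear 21.2 front 139.0
scene front at L60 145.5 mid 144.3 R60 143.2  slope deg 1.11 Lmax 75.0 Lmin -76.3 45
```

Call:
carry_out --targets "0 0 0.7 0 0;0 0 0.7 0 0;0 0 0.7 0 0;0 0 0.7 0 0;0 0 0.7 0 0"

```text
clock: 31.87
tool_pos: [0.53, -0.1044, 0.3426]
eef_rot: [0.423, 0.567, -0.424, 0.566]
contact_force: [-1.1, -1.5, -0.2]
opening: 0.196
```

```bash
python3 -c "
from h import *
st('',False);sc()"
```

```text
t 31.87 pos [ 0.53   -0.1044  0.3426] yaw 16.48 F [-1.15 -1.48 -0.17] op 0.196 toolx [-1.6e-03 -8.0e-04 -1.0e+00] q [ 0.43  0.71 -0.53  1.87  0.54  0.71 -0.13]
mallet rel pillarfront f,l mm -19.1 -59.7
L rear 22.5 front 140.6
mid rear 21.0 front 140.1
R rear 20.4 front 139.7
scene front at L60 144.9 mid 144.6 R60 144.3  slope deg 0.28 Lmax 75.5 Lmin -75.8 45
```

Call:
carry_out --targets "0 0 0.7 0 0;0 0 0.7 0 0;0 0 0.7 0 0"

```text
clock: 32.22
tool_pos: [0.5325, -0.1036, 0.3426]
eef_rot: [0.423, 0.566, -0.423, 0.567]
contact_force: [-1.4, -1.6, -2.6]
opening: 0.202
```

```bash
python3 -c "
from h import *
st('',False);sc()"
```

```text
t 32.22 pos [ 0.5325 -0.1036  0.3426] yaw 16.49 F [-1.35 -1.62 -2.58] op 0.202 toolx [ 1.e-04 -2.e-04 -1.e+00] q [ 0.43  0.71 -0.54  1.87  0.54  0.71 -0.13]
mallet rel pillarfront f,l mm -16.4 -59.7
L rear 22.6 front 140.8
mid rear 22.2 front 141.8
R rear 23.1 front 142.6
scene front at L60 144.6 mid 146.1 R60 147.7  slope deg -1.50 Lmax 76.7 Lmin -74.6 45
```

Clearance is about 22 mm. I back off, lift and check.

Call:
carry_out --targets "0 0 -4 0 0;0 0 -12 0 0;0 0 -14 0 0;0 -10 -11 22 0;0 -12 -12 22 0;0 0 -12 22 0;0 0 -12 22 0;0 0 -12 22 0;0 0 -12 22 0;0 0 0 25 0;0 0 0 25 0;0 0 0 0 0.111;0 0 0 0 0.111;0 0 0 0 0.111;0 0 0 0 0.111;0 0 0 0 0.111;0 0 0 0 0.11;0 0 0 0 0"

```text
clock: 33.82
tool_pos: [0.4877, -0.3061, 0.365]
eef_rot: [0.586, 0.397, -0.585, 0.397]
contact_force: [-0.7, 0.3, -2.8]
opening: 0.195
```

```bash
python3 -c "
from h import *
st('t9');sc('s9')
s,M=pose();print(rel([.455,-.3142,.2235],M,s['tool_pos']))
p,d=eyes.snapshot('wrist');cv2.imwrite('pics/w9.png',p)"
```

```text
t 33.82 pos [ 0.4877 -0.3061  0.365 ] yaw -21.71 F [-0.66  0.26 -2.78] op 0.195 toolx [ 1.4e-03 -3.0e-04 -1.0e+00] q [ 0.72  0.7  -0.4   1.75  0.37  0.77 -0.25]
mallet rel pillarfront f,l mm -116.8 -241.2
L rear 22.6 front 140.6
mid rear 22.7 front 141.5
R rear 23.6 front 142.4
scene front at L60 145.0 mid 146.0 R60 147.0  slope deg -0.97 Lmax 77.1 Lmin -74.4 45
t 33.97 pos [ 0.4874 -0.3064  0.3648] yaw -21.4 F [ 0.05  0.54 -1.87] op 0.198 toolx [ 6.e-04  0.e+00 -1.e+00] q [ 0.72  0.7  -0.41  1.75  0.37  0.77 -0.25]
[141.27392048 -27.4154923   19.14380334]
```

View pics/s9.png

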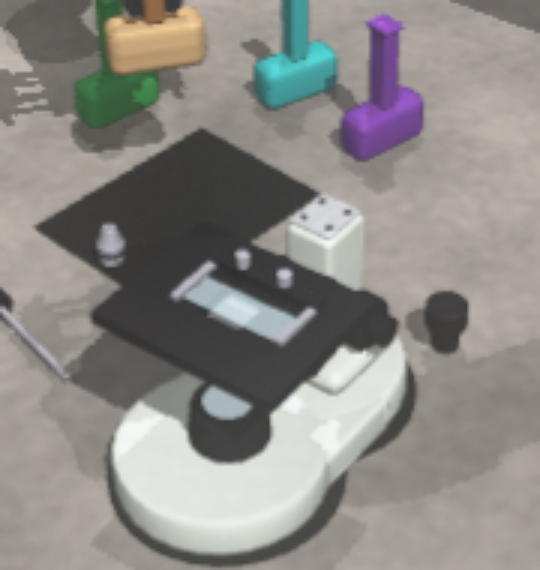

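View pics/w9.png

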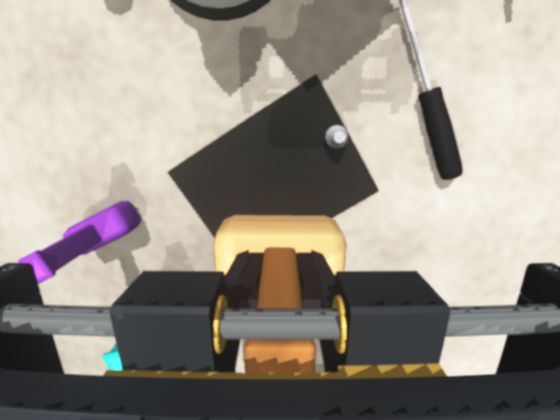

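View pics/t9.png

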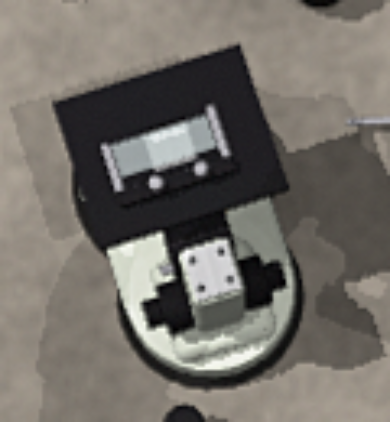

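Stage sits flat about 22 mm clear. I lower the mallet onto the mat.

Call:
carry_out --targets "0 15 -7 3 0;0 25 -7 3 0;0 25 -7 2 0;0 25 0 0 0;0 25 0 0 0;0 12 0 0 0;0 6 0 0 0;0 3 0 0 0;0 1 0 0 0;0 1 0 0 0;0 0 0 0 0;0 0 0 0 0"

```text
clock: 35.02
tool_pos: [0.4651, -0.3066, 0.2275]
eef_rot: [0.585, 0.397, -0.585, 0.398]
contact_force: [0.1, 1.0, -1.3]
opening: 0.203
```

```bash
python3 -c "
from h import *
pose()"
```

```text
t 35.02 pos [ 0.4651 -0.3066  0.2275] yaw -21.6 F [ 0.11  1.   -1.3 ] op 0.203 toolx [ 1.5e-03 -8.0e-04 -1.0e+00] q [ 0.66  0.88 -0.27  1.89  0.51  0.43 -0.36]
```

Call:
carry_out --targets "0 1 0 0 0;0 1 0 0 0;0 1 0 0 0;0 1 0 0 0;0 0 0 0 0"

```text
clock: 35.43
tool_pos: [0.4648, -0.3064, 0.2227]
eef_rot: [-0.585, -0.397, 0.585, -0.397]
contact_force: [0.1, 0.3, -2.2]
opening: 0.197
```

```bash
python3 -c "
from h import *
pose();p,d=eyes.snapshot('wrist');cv2.imwrite('pics/w10.png',p)"
```

```text
t 35.43 pos [ 0.4648 -0.3064  0.2227] yaw -21.6 F [ 0.11  0.26 -2.15] op 0.197 toolx [-0.e+00 -1.e-04 -1.e+00] q [ 0.65  0.89 -0.26  1.9   0.51  0.42 -0.36]
```

View pics/w10.png

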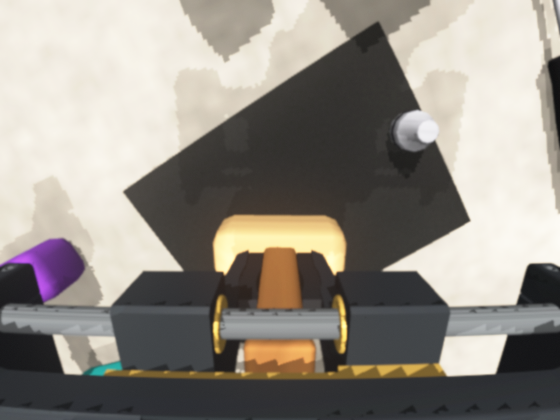

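Just above contact. Lower a little more.

Call:
carry_out --targets "0 0.7 0 0 0;0 0.7 0 0 0;0 0 0 0 0"

```text
clock: 35.73
tool_pos: [0.4648, -0.3063, 0.2226]
eef_rot: [-0.585, -0.397, 0.585, -0.398]
contact_force: [-1.6, 1.1, 11.0]
opening: 0.198
```

Contact on the mat. I ease off, open, and retreat upward.

Call:
carry_out --targets "0 -0.8 0 0 0;0 0 0 0 0;0.6 0 0 0 0;0.6 0 0 0 0;0.6 0 0 0 0;0.6 0 0 0 0;0.6 0 0 0 0;0.6 0 0 0 0;0.6 0 0 0 0;0.6 0 0 0 0;0.6 0 0 0 0;0.6 -8 0 0 0;0.6 -20 0 0 0;0.6 -25 0 0 0;0.6 -25 0 0 0;0.6 -25 0 0 0;0.6 -30 0 0 0;0.6 -20 0 0 0;0.6 0 0 0 0"

```text
clock: 37.32
tool_pos: [0.4659, -0.3067, 0.3799]
eef_rot: [0.586, 0.395, -0.583, 0.4]
contact_force: [1.2, -0.5, 0.3]
opening: 0.599
```

```bash
python3 - <<'E'
from h import *
st('t11');sc('s11')
s=r.get_state();p,d=eyes.snapshot('wrist');cv2.imwrite('pics/w11.png',p)
P=cloud(d,cam('wrist',s));hsv=cv2.cvtColor(p,cv2.COLOR_BGR2HSV)
Q=P[(hsv[...,1]>90)&(hsv[...,0]>8)&(hsv[...,0]<22)]
for a,b in((.035,.055),(.115,.145)):
    S=Q[(Q[:,2]>a)&(Q[:,2]<b)]
    if len(S)>5: print(a,len(S),np.median(S[:,2]),rect(S))
p,d=eyes.snapshot('top');cv2.imwrite('pics/top11.png',p)
E
```

```text
t 37.32 pos [ 0.4659 -0.3067  0.3799] yaw -21.62 F [ 1.22 -0.48  0.34] op 0.599 toolx [ 0.0075 -0.004  -1.    ] q [ 0.75  0.65 -0.42  1.8   0.37  0.76 -0.24]
mallet rel pillarfront f,l mm -137.8 -235.6
L rear 22.6 front 140.6
mid rear 23.0 front 141.5
R rear 24.1 front 142.4
scene front at L60 145.2 mid 146.1 R60 147.1  slope deg -0.89 Lmax 77.0 Lmin -74.3 45
0.035 534 0.042198894456780656 ((465.0133361816406, -306.6486511230469), (35.741031646728516, 79.38668823242188), 66.92427825927734)
0.115 882 0.1311315409664306 ((464.9213562011719, -307.3042297363281), (26.13652801513672, 21.68973159790039), 68.00729370117188)
```

View pics/w11.png

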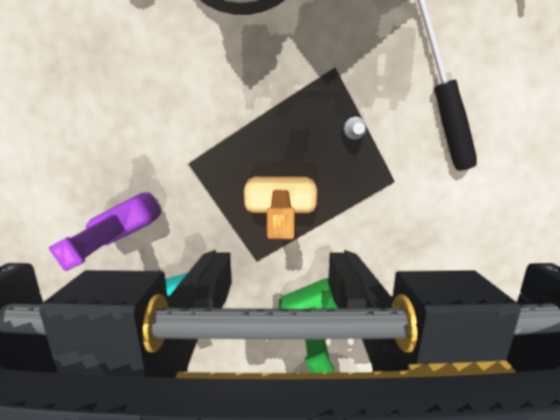

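View pics/s11.png

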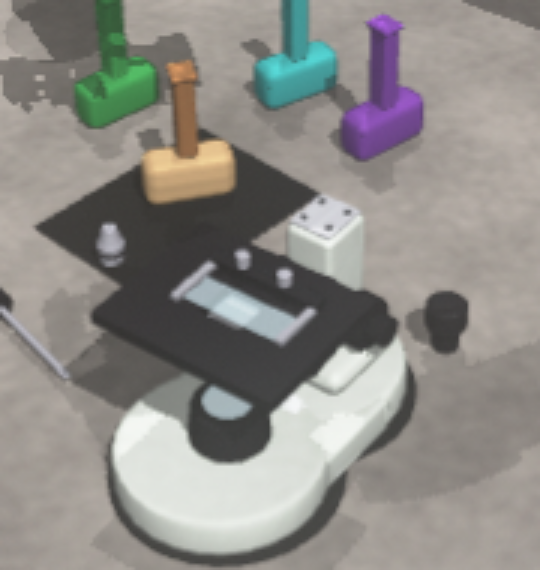

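View pics/top11.png

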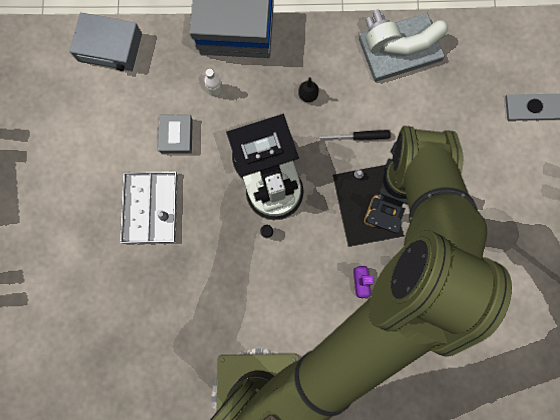

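The wrist view shows the mallet upright on the mat at (281,195), clear of the gripper. In the top view the slide box (175,133), eyepiece (266,231), short objective (359,174), long objective (163,215) and screwdriver (355,135) are where they were. I hand it in.

```bash
python3 -c "
from plant import r
print(r.finish_job())"
```

```text
the job is handed in; nothing more can be done
None
```

The stage is loose and stands about 22 mm clear of the pillar, and the wooden mallet is back on its head on the mat. The job was handed in at about 37.5 s.

**What I did:** I gripped the mallet by its handle and pressed lightly on the ears in turn: right, left, right, left, right, left, right, left, right. I stopped each press when the force rose or the clearance was reached. After the ninth press I put the mallet back.

**Final checks:**
- **Clearance:** the scene camera gives about 22 mm and the top camera about 22 to 23 mm. The stage is slightly askew, with the right side 1 to 2 mm ahead. It looks flat on its bracket, but I did not measure its tilt.
- **Mallet:** it stands upright at (0.465, -0.307) on the mat, with the handle top at 131 mm as expected. It is about 13 mm from where it started.
- **Contact forces:** the highest wrist reading was about 13 N in total, with the mallet pressed against the right ear. Setting the mallet on the mat gave about 11 N. Force was read only at the end of each move, so brief peaks in between would not show.
- **Other objects:** they look unmoved by eye in the top view. I did not measure them.

The only disagreement was an offset of about 5 mm between the two cameras in the absolute position of the plate's front edge. I allowed for it using the starting pictures and tracked changes only.

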